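# Unlatch the lap machine's overarm and hold it up off the glass

### The arm

A 7-joint arm with a two-finger parallel gripper is mounted at the origin on the work surface. World frame = base frame: x ahead of the robot, y to its left, z up, the work surface at z = 0. Lengths are in m, angles in rad, forces in N, time in s.
With the tool pointing down it reaches from about 0.425 to 0.95 m from the base axis. Payload 4.7 kg.
Tool frame: the origin (TCP) lies on the centre line of the jaws, within the pads' length; the fingertips stand 25 mm ahead of it and the grasp point (between the pads) lies 6 mm ahead of it; z points along the fingers, y is the direction in which the jaws open and shut (so a half turn about z gives the same grasp; the last joint's range is limited). The gripper opens to 87 mm and grips with 3 to 60 N. Pads are 19 mm wide; open, the fingers measure 117 mm over their backs; the gripper's body (75 mm by 190 mm) begins 51 mm behind the grasp point.
Start: joints at [1.165, 0.469, -0.049, 1.532, 0.024, 1.141, -0.082], TCP at [0.248, -0.628, 0.248] pointing down, gripper open.
Joint ranges: [-2.59, 2.59], [-0.33, 1.99], [-1.39, 1.29], [0.1, 2.45], [-1.04, 4.18], [0.21, 1.99], [-2.66, 2.66]. Speed limits (rad/s): [2.57, 2.57, 3.14, 3.14, 3.14, 3.14, 3.14].

### API

Orientations are given as a unit quaternion [x, y, z, w].
In Python, from station import arm, eyes gives the robot as it stands. The module is installed in compiled form; this text tells all that it offers.
- The arm moves only by the tool arm_command, never from a script. Its arguments are lists of equal length, an entry for each row: "claw": the finger opening in mm, from 0 to 87; "travel": the shift along the world's x, y, z in mm, a list of three; "yaw": the turn about the world's z in rad. In form: {"claw": [claw, ...], "travel": [[x, y, z], ...], "yaw": [yaw, ...]}. A call has 1 to 8 rows; each row is the pose to reach, as a shift and turn from the pose commanded when the call began; what a row does not reach only later rows make up. A row lasts 1/12 s, in which the tool goes at most 41.7 mm and 7.16 degrees, less where a joint would pass 70% of its speed; a pose out of reach is approached as far as the arm can. A call with a gripper value outside its range is refused whole. The fingers move at their own pace and stop on an object; the grip force is fixed at half the most. Time passes only in rows, so rows that repeat a pose let the fingers close. It gives the time, the measured TCP pose, the force and the opening at its end, in the units of the state.
- arm.get_state(): the state, without advancing time (a new reading comes with each control period).
- eyes.get_image(name): name is "scene" or "side" or "wrist"; returns a dict with "img" (420x560x3 uint8, red, green, blue), "z_map" (420x560 float32, m along the optical axis (not along the pixel's ray), 0 where there is no reading), "mtx" (3x3 intrinsics, pixels), "k1" (the pictures are not rectified: a ray, as slopes to the right and down, at radius r is drawn at 1 + k1 r^2 times it, then the intrinsics apply), "eye" and "attitude" of the camera in the world; the wrist camera has in their place "tool_from_camera" (4x4, takes a point from camera to tool coordinates, whose origin is the TCP and whose axes are the flange's). Camera axes: x right, y down, z forward; pixel columns grow to the right and rows downward; lengths in m; the calibration is good to about 2 mm. A picture is of the moment at which its call begins: read the wrist's pose just before it.
- arm.hand_in(): hands the job in, once; it reports no verdict.
The state is a dict: "time_s": time; "q": joint angles; "qd": joint speeds; "effort": joint torques, N m; "position": TCP position; "orientation": TCP orientation; "wrist_force": force on the tool from outside, world axes, zero at the start; "ft_torque": the same for the moment, N m; "gripper_width": opening from 0.0 (shut) to 1.0 (fully open).
Only numpy, scipy, OpenCV 4.12 (cv2) and the standard library are available. Lean on these libraries where they do the work, as an engineer would, in place of code of your own. Each camera call takes 0.05 s, during which the arm holds its last target.

### The job

The lap is stopped and the glass under the overarm is to be looked at. Draw the overarm's sprung latch sideways by its upright handle until its fork is clear of the ball, then lift the arm's coupler off the ball, leaving the holder and its glass sitting where they are on the lap. Finish while still gripping it and holding the arm up, the coupler at least 80 mm higher than it sat, and do not disturb anything else on the bench.

Things in the scene. Friction and masses are not known exactly. Their poses are not given: they have to be found in the camera images.
- machine: green flat-lap glass grinding machine, fixed: deck 460 x 400 x 35 mm, pan 370 mm across with rim 85 mm above the bench, dark lap plate 300 mm across, top 62 mm above the bench. Origin on the bench under the lap's centre; x along the overarm from its free end back to its hinge pedestal (away from the robot, give or take 0.55 rad), y left, z up. Ball, coupler and handle stand over the lap's near half
- overarm: steel beam 24 mm wide with a dark sliding weight, hinged on the pedestal behind the lap, with coupler head and latch at its free end. Origin at the centre of the hinge, 126 mm above the bench and 280 mm from the ball; the hinge pin is level, along y; x points away from the ball. The free end swings up to 0.9 rad, freely; it falls back if let go, nothing props it up. Lifted at the free end it weighs 3 to 7 N
- socket (a point): centre of the coupler's socket at the arm's free end (x back along the arm, z up out of its top); it coincides with the ball's centre, 126 mm above the bench, when seated. The coupler head is a steel box 48 mm along the arm x 46 mm across, open below, its bottom 12 mm below and its domed top 33 mm above this point
- handle (a point): grip point of the latch handle: a dark plain upright steel bar, 18 mm along the arm x 12 mm across (the pull direction), 68 mm to the -y side of the socket centre when shut. The point is 36 mm above the socket's height and 15 mm below the bar's top; the bar goes on 50 mm below it to the flat latch slide. Axes as the coupler. Gripped across the 12 mm it can both draw the latch and lift the arm
- latch (a joint): travel of the sprung latch slide, m: 0 = shut (its fork is under the ball, round the neck, so that the holder would come up with the arm); grows as the handle is drawn sideways along the coupler's -y, away from the arm. Surely clear of the ball from 0.017, stop at 0.024. The spring pulls it shut with 4 N at first, 11 N at the stop; it does not stay open by itself
- ball (a point): centre of the 30 mm steel ball of the work holder under the coupler, z along its neck. The holder (aluminium disc 80 mm across with a 90 mm round glass blank, 22 mm thick, stuck under it, 0.5 to 0.75 kg) stands loose on the lap, its underside 64 mm below this point
- holder: the same work holder with its glass; origin at the centre of the glass's underside, on the lap
- spare_holder: a second ball holder without glass (aluminium disc 80 mm across, steel ball 30 mm on a neck, 57 mm tall overall), standing on the bench; leave alone. Origin at the centre of its underside.
- abrasive_stick: grey abrasive dressing stick, 85 x 13 x 13 mm, lying on the machine's deck at its front left corner; leave alone. Origin at the centre of its underside.
- tumbler: clear glass tumbler, 74 mm across, 95 mm tall, standing on the bench to the machine's right (-y) side; leave alone. Origin at the centre of its underside.
- goblet: clear stemmed glass, 80 mm across, 167 mm tall, standing on the bench to the machine's left (+y) side; leave alone. Origin at the centre of its underside.
- grit_bottle: white plastic bottle, 60 mm across, 150 mm tall, on the bench to the machine's left; leave alone. Origin at the centre of its underside.
Not all that is in view belongs to the job. What is shaped like the holder but brown, purple or red is not meant.

How it is judged:
On the way, in this order (a step that is already met when the one before it is completed fails the run):
1. the latch is drawn out with the arm still down (12 mm or more; the ball itself demands the rest) (value of joint latch above 0.012 m and height (world z) of socket below 0.136 m), for 0.1 s.
2. the coupler is lifted off the ball, the holder staying on the lap (height (world z) of socket above 0.166 m and height (world z) of holder below 0.066 m), for 0.1 s.
At the end, for the whole second after the job is handed in: The coupler is held by the gripper (fingers press on it or its latch with over 1 N) at rest (under 0.1 rad/s), its socket at least 79 mm above where it sat, free of the ball; the holder with its glass stands flat on the lap within 20 mm of where it was (height (world z) of socket above 0.205 m and contact force between the fingers and overarm above 1 N and angular speed of overarm below 0.1 rad/s and distance of holder from where it was at the start of the episode below 0.02 m and height (world z) of holder below 0.066 m and angle between holder's own z axis and vertical below 0.06 rad and contact force between overarm and holder below 0.1 N); the arm keeps its last pose, push and grip.
It fails at once if the holder is lifted off the lap with the arm, tipped or dragged away (height (world z) of holder above 0.074 m or distance of holder from where it was at the start of the episode above 0.03 m or angle between holder's own z axis and vertical above 0.2 rad).
It fails at once if something else on the bench is shifted by more than 30 mm or knocked over (distance of any of spare_holder, abrasive_stick, tumbler, goblet, grit_bottle from where it was at the start of the episode above 0.03 m or angle between any of spare_holder, tumbler, goblet, grit_bottle's own z axis and vertical above 0.5 rad).
It also fails if it takes over 38 s, if anything falls off the work surface, if the arm or the gripper's body presses on something with over 40 N, if the wrist force passes 120 N, or if a joint passes its speed limit or range.

## Working session

There is one attempt and no reset: what is moved stays moved. The work goes in short steps, Python scripts to look and compute and a tool call to move; the robot and the scene stay as the last step left them, time stands still between calls to the robot, and variables do not carry over. Pictures are saved under pics/ and viewed, and the job is handed in when it is done.

Besides the shell and the picture viewer there is one more tool, called after "Request:" in YAML: its name, and indented under it one key for each argument. arm_command: Moves the arm, as the interface text tells. Its arguments: {"type":"object","properties":{"claw":{"type":"array","items":{"type":"number"}},"travel":{"type":"array","items":{"type":"array","items":{"type":"number"}}},"yaw":{"type":"array","items":{"type":"number"}}},"required":["claw","travel","yaw"]}

```bash
mkdir -p pics
cat > h.py <<'E'
import numpy as np, cv2, pickle
from station import arm, eyes
from scipy.spatial.transform import Rotation as R
def grab(n):
    s=arm.get_state(); d=eyes.get_image(n); d['state']=s
    pickle.dump(d,open(f'{n}.pkl','wb')); return d
def load(n): return pickle.load(open(f'{n}.pkl','rb'))
def pose(d):
    if 'eye' in d:
        a=np.array(d['attitude']); 
        Rm=R.from_quat(a).as_matrix() if a.size==4 else a.reshape(3,3)
        return Rm,np.array(d['eye'])
    T=np.array(d['tool_from_camera']); s=d['state']
    Rt=R.from_quat(s['orientation']).as_matrix()
    return Rt@T[:3,:3], Rt@T[:3,3]+np.array(s['position'])
def slopes(d,uv):
    uv=np.atleast_2d(np.array(uv,float)); K=np.array(d['mtx'])
    p=cv2.undistortPoints(uv.reshape(-1,1,2),K,np.array([d['k1'],0,0,0,0.])).reshape(-1,2)
    return p
def cloud(d):
    h,w=d['z_map'].shape
    v,u=np.mgrid[:h,:w]
    p=slopes(d,np.c_[u.ravel(),v.ravel()]); z=d['z_map'].ravel()
    P=np.c_[p*z[:,None],z]; Rm,t=pose(d)
    W=P@Rm.T+t; W[z==0]=np.nan
    return W.reshape(h,w,3)
def proj(d,X):
    Rm,t=pose(d); c=(np.atleast_2d(X)-t)@Rm
    s=c[:,:2]/c[:,2:]; r2=(s**2).sum(1,keepdims=True); s=s*(1+d['k1']*r2)
    K=np.array(d['mtx']); return s*[K[0,0],K[1,1]]+[K[0,2],K[1,2]]
def save(n,im): cv2.imwrite(f'pics/{n}.png',im[...,::-1])
E
python3 - <<'E'
from h import *
s=arm.get_state(); print({k:np.round(v,3) for k,v in s.items()})
for n in ['scene','side','wrist']:
    d=grab(n); save(n+'0',d['img'])
    print(n,d.get('eye'),d.get('attitude'),d['k1'],np.round(d['mtx'],1).tolist())
    if n=='wrist': print(d['tool_from_camera'])
E
```

```text
{'time_s': np.float64(0.0), 'q': array([ 1.165,  0.469, -0.049,  1.534,  0.024,  1.141, -0.082]), 'qd': array([ 0.001, -0.001,  0.002,  0.   , -0.   ,  0.   ,  0.002]), 'effort': array([ 0.0000e+00, -5.0798e+01, -8.0000e-02, -2.3616e+01, -6.1000e-02,
        3.8000e-02,  0.0000e+00]), 'position': array([ 0.248, -0.627,  0.246]), 'orientation': array([ 0.982,  0.187, -0.   , -0.001]), 'wrist_force': array([ 0.109, -0.147, -0.329]), 'ft_torque': array([0.025, 0.002, 0.035]), 'gripper_width': np.float64(0.997)}
scene [0.94385641 0.32262846 0.85588694] [ 0.47266872  0.82314367 -0.27609103 -0.15097195] -0.07143508908037224 [[386.1, 0.0, 283.7], [0.0, 386.1, 207.5], [0.0, 0.0, 1.0]]
side [-0.05016268  0.77221773  0.84836283] [-0.27975786  0.85649824 -0.41160763  0.13684102] -0.1340768773453284 [[462.0, 0.0, 273.3], [0.0, 462.0, 212.9], [0.0, 0.0, 1.0]]
wrist None None 0.03421295016578413 [[364.6, 0.0, 285.9], [0.0, 364.6, 213.9], [0.0, 0.0, 1.0]]
[[ 7.44843849e-04 -9.52070352e-01 -3.05878228e-01  8.57009855e-02]
 [ 9.99999687e-01  7.90839900e-04 -2.64536823e-05  9.42467023e-05]
 [ 2.67086474e-04 -3.05878113e-01  9.52070643e-01 -1.37753879e-01]
 [ 0.00000000e+00  0.00000000e+00  0.00000000e+00  1.00000000e+00]]
```

View pics/scene0.png

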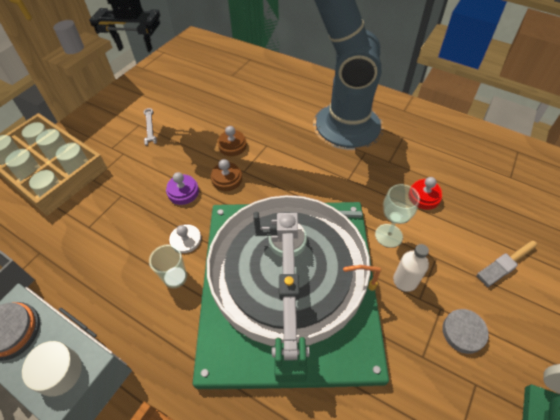

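View pics/side0.png

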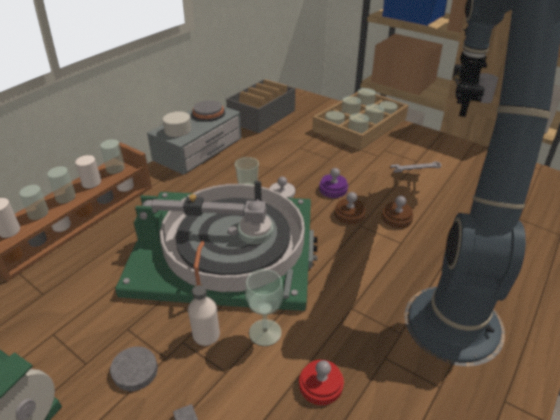

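View pics/wrist0.png

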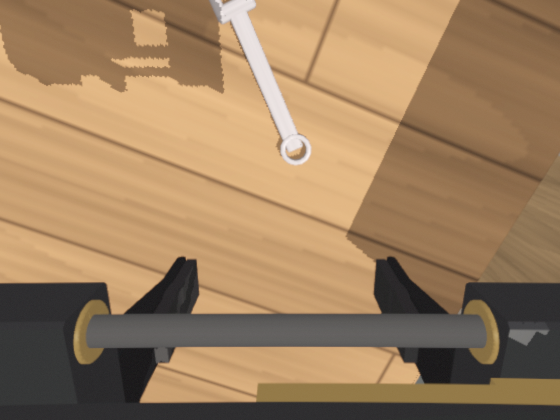

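The scene picture shows the machine, with the overarm running from its hinge at (290,350) to the coupler head at (287,222). The dark upright handle is at about (258,222), on the -y side. Tumbler (168,265), goblet (400,205), bottle (410,270), spare holder (184,238). Next I'll look at close crops and take depths.

Run:
```python
from h import *
d=load('scene'); c=d['img'][190:270,235:335]; save('sc1',cv2.resize(c,None,fx=7,fy=7,interpolation=cv2.INTER_CUBIC))
d2=load('side'); c=d2['img'][170:260,180:320]; save('sd1',cv2.resize(c,None,fx=5.5,fy=5.5,interpolation=cv2.INTER_CUBIC))
W=cloud(d)
for uv in [(287,222),(287,216),(257,215),(257,222),(258,230),(289,250),(289,300),(280,352),(300,352),(221,211),(357,211),(205,372),(377,369)]:
    print(uv,np.round(W[uv[1],uv[0]],4))
W2=cloud(d2)
print()
for uv in [(258,188),(257,195),(255,212),(193,204),(217,206)]: print(uv,np.round(W2[uv[1],uv[0]],4))
```

```text
(287, 222) [0.5303 0.0772 0.157 ]
(287, 216) [0.5162 0.069  0.1567]
(257, 215) [0.558  0.0181 0.1756]
(257, 222) [0.5644 0.0209 0.1589]
(258, 230) [0.5646 0.0212 0.1276]
(289, 250) [0.5844 0.1135 0.1469]
(289, 300) [0.6822 0.1701 0.1476]
(280, 352) [0.7772 0.2064 0.1479]
(300, 352) [0.7583 0.2372 0.1452]
(221, 211) [ 0.5162 -0.1333  0.0373]
(357, 211) [0.3444 0.1784 0.0467]
(205, 372) [0.8644 0.079  0.0426]
(377, 369) [0.6832 0.3769 0.0407]

(258, 188) [0.5553 0.0188 0.1598]
(257, 195) [0.558  0.0204 0.1372]
(255, 212) [0.5089 0.0909 0.1492]
(193, 204) [0.6467 0.1635 0.1568]
(217, 206) [0.601  0.1266 0.1481]
```

View pics/sc1.png

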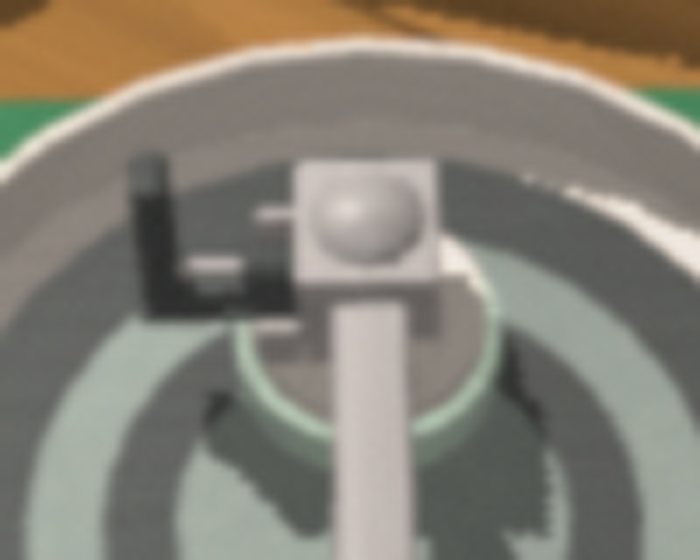

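View pics/sd1.png

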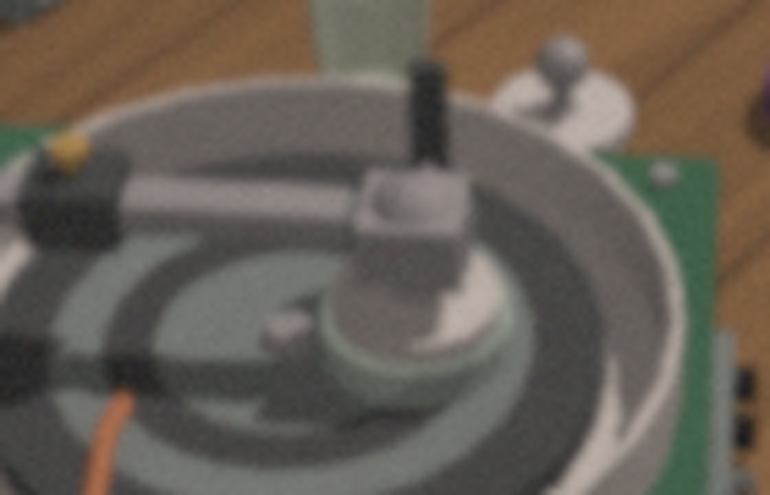

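The crops show the coupler box with its dome at scene (287,221), and the dark bar with its top at (256,213) and foot at (258,231). They match the description and nothing else does. The only lookalikes are the holders: brown (230,143) and (226,175), purple (182,187), red (428,192) and the white spare (184,238). None of these is the target. Now I'll fit the arm axis and handle.

Run:
```python
from h import *
d=load('scene'); d2=load('side')
for n in ['scene','side']:
    d=load(n); W=cloud(d); im=d['img'].astype(int)
    # beam
    x,y,z=W[...,0],W[...,1],W[...,2]
    yaw=0.52
    a=np.array([np.cos(yaw),np.sin(yaw)])
    o=np.array([0.525,0.075])
    u=(x-o[0])*a[0]+(y-o[1])*a[1]; v=-(x-o[0])*a[1]+(y-o[1])*a[0]
    m=(u>0.03)&(u<0.24)&(abs(v)<0.04)&(z>0.13)&(z<0.16)
    P=W[m][:,:2]; c=P.mean(0); U,S,V=np.linalg.svd(P-c); print(n,'beam',c,V[0],np.arctan2(*(V[0]*np.sign(V[0][0]))[::-1]),m.sum(),np.median(z[m]))
    yaw=np.arctan2(*(V[0]*np.sign(V[0][0]))[::-1]); a=np.array([np.cos(yaw),np.sin(yaw)]);o=c
    u=(x-o[0])*a[0]+(y-o[1])*a[1]; v=-(x-o[0])*a[1]+(y-o[1])*a[0]
    m=(abs(v)<0.06)&(u<0.0)&(u>-0.25)&(z>0.12)&(z<0.17)
    print(' head u',np.percentile(u[m&(z<.155)],[0,1,5]), 'v',np.percentile(v[m&(u<np.nanmin(u[m])+.045)],[1,5,95,99]))
    md=(z>0.156)&m; print(' dome',md.sum(),u[md].mean(),v[md].mean(),np.nanmax(z[md]), W[md].mean(0))
    mh=(im.max(2)<90)&(z>0.125)&(z<0.19)&(v<-0.045)&(v>-0.1)&(abs(u+0.12)<0.1)
    print(' handle',mh.sum(),np.percentile(u[mh],[2,50,98]),np.percentile(v[mh],[2,50,98]),np.nanmax(z[mh]),W[mh].mean(0))
    print(' top',W[mh&(z>.172)].mean(0),(mh&(z>.172)).sum(), np.round(np.c_[u[mh],v[mh],z[mh]][::max(1,mh.sum()//25)],3).tolist())
```

```text
scene beam [0.65041601 0.15002658] [0.8537973  0.52060558] 0.5475600767386277 1264 0.147326842160315
 head u [-0.17293997 -0.17115485 -0.1661901 ] v [-0.05656285 -0.04296664  0.02039416  0.02257998]
 dome 123 -0.08066330627669606 0.0002799826879070122 0.15945450920615922 [0.58140014 0.10827186 0.15732781]
 handle 88 [-0.152576   -0.14088809 -0.13915359] [-0.07311787 -0.06608076 -0.06155231] 0.17821489689661718 [0.56353921 0.01922024 0.15356277]
 top [0.56066342 0.01878057 0.17540318] 17 [[-0.153, -0.065, 0.176], [-0.151, -0.062, 0.174], [-0.144, -0.064, 0.176], [-0.142, -0.069, 0.176], [-0.144, -0.062, 0.174], [-0.141, -0.067, 0.174], [-0.14, -0.071, 0.172], [-0.14, -0.065, 0.172], [-0.14, -0.071, 0.168], [-0.139, -0.065, 0.169], [-0.142, -0.072, 0.161], [-0.141, -0.065, 0.162], [-0.139, -0.072, 0.162], [-0.141, -0.065, 0.159], [-0.141, -0.07, 0.155], [-0.142, -0.064, 0.153], [-0.141, -0.07, 0.151], [-0.14, -0.064, 0.152], [-0.141, -0.071, 0.147], [-0.141, -0.064, 0.147], [-0.143, -0.071, 0.14], [-0.14, -0.064, 0.144], [-0.141, -0.071, 0.138], [-0.141, -0.065, 0.139], [-0.141, -0.072
[... 683 characters left out ...]
.075, 0.173], [-0.131, -0.067, 0.175], [-0.14, -0.073, 0.172], [-0.136, -0.067, 0.172], [-0.131, -0.066, 0.169], [-0.141, -0.067, 0.169], [-0.136, -0.066, 0.167], [-0.128, -0.067, 0.162], [-0.138, -0.066, 0.164], [-0.133, -0.069, 0.158], [-0.143, -0.07, 0.158], [-0.138, -0.067, 0.157], [-0.13, -0.066, 0.154], [-0.14, -0.072, 0.15], [-0.132, -0.067, 0.15], [-0.143, -0.067, 0.15], [-0.135, -0.069, 0.146], [-0.145, -0.07, 0.145], [-0.137, -0.068, 0.143], [-0.13, -0.066, 0.141], [-0.14, -0.068, 0.14], [-0.132, -0.066, 0.138], [-0.142, -0.068, 0.137], [-0.137, -0.067, 0.134], [-0.129, -0.07, 0.129], [-0.139, -0.071, 0.129], [-0.132, -0.07, 0.126], [-0.142, -0.066, 0.129], [-0.143, -0.065, 0.126]]
```

Estimates: arm yaw about 0.548, socket about (0.523, 0.072), handle about (0.559, 0.014), grip z 0.162. The move to above it is (+311, +641) mm with a +0.17 rad turn, at the current height, which clears everything on the bench.

Request:
arm_command:
  claw: [87,80,70,60,50,42,42,42]
  travel:
    - [17,35,0]
    - [34,70,0]
    - [51,105,0]
    - [68,140,0]
    - [85,175,0]
    - [102,210,0]
    - [119,245,0]
    - [136,280,0]
  yaw: [0.03,0.06,0.09,0.12,0.15,0.17,0.17,0.17]

```text
time_s: 0.82
position: [0.3847, -0.3458, 0.2475]
orientation: [0.963, 0.27, -0.0, 0.0]
wrist_force: [1.0, -0.5, 0.1]
gripper_width: 0.556
```

Request:
arm_command:
  claw: [42,42,42,42,42,42,42,42]
  travel:
    - [17,35,0]
    - [34,70,0]
    - [51,105,0]
    - [68,140,0]
    - [85,175,0]
    - [102,210,0]
    - [119,245,0]
    - [136,280,0]
  yaw: [0,0,0,0,0,0,0,0]

```text
time_s: 1.48
position: [0.5207, -0.0659, 0.2476]
orientation: [0.963, 0.27, -0.0, 0.0]
wrist_force: [0.3, -0.3, -0.8]
gripper_width: 0.479
```

Request:
arm_command:
  claw: [42,42,42,42,42]
  travel:
    - [17,35,0]
    - [34,70,5]
    - [39,81,12]
    - [39,81,12]
    - [39,81,12]
  yaw: [0,0,0,0,0]

```text
time_s: 1.9
position: [0.5594, 0.0134, 0.2595]
orientation: [0.963, 0.271, -0.0, 0.0]
wrist_force: [-0.1, -1.0, 0.5]
gripper_width: 0.481
```

Run:
```python
from h import *
d=grab('wrist'); s=d['state']; print(s['position'],s['orientation'],s['gripper_width'],s['time_s'],s['wrist_force'])
Rt=R.from_quat(s['orientation']).as_matrix(); print('tool x yaw',np.arctan2(Rt[1,0],Rt[0,0]))
im=d['img'].copy()
for X in [(.5592,.0138,.177),(.5592,.0138,.112),(.523,.0724,.159)]:
    p=proj(d,X)[0]; print(p); cv2.circle(im,tuple(int(v) for v in p),3,(255,0,0),1)
save('w1',im); grab('side'); grab('scene')
```

```text
[0.55936246 0.0134024  0.25946973] [ 9.62689296e-01  2.70608960e-01 -1.89326008e-04  2.72752952e-04] 0.4809722450473637 1.9 [-0.1022085  -0.9786832   0.50356081]
tool x yaw 0.5480509963603875
[284.71464817 235.67296176]
[284.93664337 206.7502626 ]
[185.27354827 226.71253418]
```

View pics/w1.png

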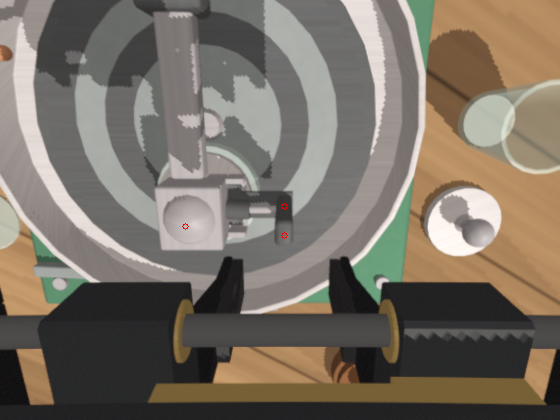

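The wrist view shows the handle bar centred near (285,225), coupler dome at (188,220), and the predicted points on or near the bar. Refining with the wrist depth.

Run:
```python
from h import *
d=load('wrist'); W=cloud(d); im=d['img'].astype(int)
c=d['img'][160:270,140:320]; save('w1c',cv2.resize(c,None,fx=4.4,fy=4.4,interpolation=cv2.INTER_CUBIC))
x,y,z=W[...,0],W[...,1],W[...,2]
print([ (uv,np.round(W[uv[1],uv[0]],4).tolist()) for uv in [(284,232),(284,238),(284,215),(190,222),(175,50),(190,150),(222,188),(158,190),(222,246),(160,246)]])
a=np.array([.8537,.5206])
o=np.array([.5592,.0138]); u=(x-o[0])*a[0]+(y-o[1])*a[1]; v=-(x-o[0])*a[1]+(y-o[1])*a[0]
V,U=np.mgrid[:420,:560]
m=(V<260)&(abs(u)<.03)&(abs(v)<.02)&(z>.165)&(z<.19); print('top',m.sum(),[np.round(np.percentile(q[m],[3,50,97]),4) for q in(u,v,z)])
m=(V<260)&(abs(u)<.03)&(abs(v)<.02)&(z>.12)&(z<.17); print('bar',m.sum(),[np.round(np.percentile(q[m],[3,50,97]),4) for q in(u,v,z)])
# beam edges per row on top
m=(z>.143)&(z<.152)&(u>.03)&(u<.22)&(abs(v-.068)<.03)
for lo in np.arange(.03,.2,.03):
    k=m&(u>=lo)&(u<lo+.03)
    if k.sum()>20: print(round(lo,2),k.sum(),np.round(np.percentile(v[k],[2,98]),4),np.percentile(v[k],[2,98]).mean().round(4), np.median(z[k]))
m=(z>.15)&(abs(u)<.04)&(abs(v-.068)<.04); print('head',[np.round(np.percentile(q[m],[1,50,99]),4) for q in(u,v,z)])
```

```text
[((284, 232), [0.561, 0.0155, 0.1767]), ((284, 238), [0.5575, 0.0133, 0.1768]), ((284, 215), [0.5683, 0.0199, 0.1675]), ((190, 222), [0.5279, 0.0712, 0.1592]), ((175, 50), [0.6196, 0.1307, 0.1479]), ((190, 150), [0.5688, 0.0954, 0.1465]), ((222, 188), [0.5534, 0.0645, 0.1355]), ((158, 190), [0.5331, 0.1013, 0.1493]), ((222, 246), [0.518, 0.0432, 0.147]), ((160, 246), [0.4473, 0.0904, 0.0621])]
top 526 [array([-0.0054,  0.0044,  0.0111]), array([-0.0041,  0.0012,  0.0069]), array([0.1668, 0.1764, 0.178 ])]
bar 441 [array([-0.0004,  0.0105,  0.0113]), array([-0.0039,  0.0035,  0.0186]), array([0.1226, 0.1393, 0.1682])]
0.03 1431 [0.0574 0.0798] 0.0686 0.1470041163426089
0.06 1738 [0.0573 0.0799] 0.0686 0.1472181816612687
0.09 1986 [0.0571 0.08  ] 0.0686 0.14718355075687273
0.12 1165 [0.05   0.0817] 0.0658 0.14728008452757785
head [array([-0.0094,  0.0284,  0.0392]), array([0.0283, 0.0444, 0.0812]), array([0.1504, 0.328 , 0.3412])]
```

View pics/w1c.png

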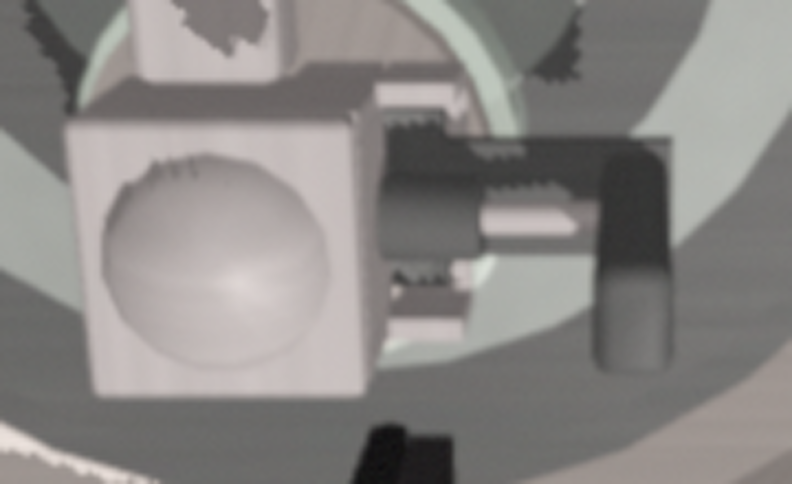

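Arm yaw of 0.548 is confirmed, since the beam centre line is constant to 0.1 mm. The handle centre refines to (0.5604, 0.0155), so I'll descend (+1, +2, -93) and close.

Request:
arm_command:
  claw: [42,42,42,42,42,42]
  travel:
    - [1,2,-25]
    - [1,2,-50]
    - [1,2,-70]
    - [1,2,-85]
    - [1,2,-93]
    - [1,2,-93]
  yaw: [0,0,0,0,0,0]

```text
time_s: 2.55
position: [0.5588, 0.0136, 0.1647]
orientation: [0.963, 0.269, -0.002, -0.0]
wrist_force: [-0.3, 0.6, 0.1]
gripper_width: 0.479
```

Run:
```python
from h import *
d=grab('wrist'); s=d['state']; print(s['position'],s['gripper_width'],s['time_s'],s['wrist_force'])
save('w2',d['img'])
d=grab('side'); save('sd2',cv2.resize(d['img'][130:270,160:340],None,fx=4,fy=4,interpolation=cv2.INTER_CUBIC))
```

```text
[0.55883424 0.01359084 0.16465036] 0.47931789208111514 2.55 [-0.27982678  0.55954846  0.12642888]
```

View pics/w2.png

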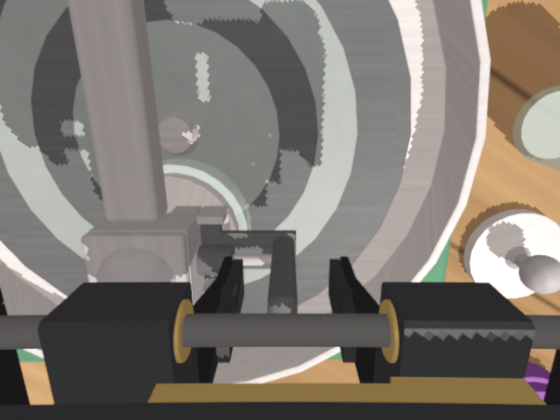

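View pics/sd2.png

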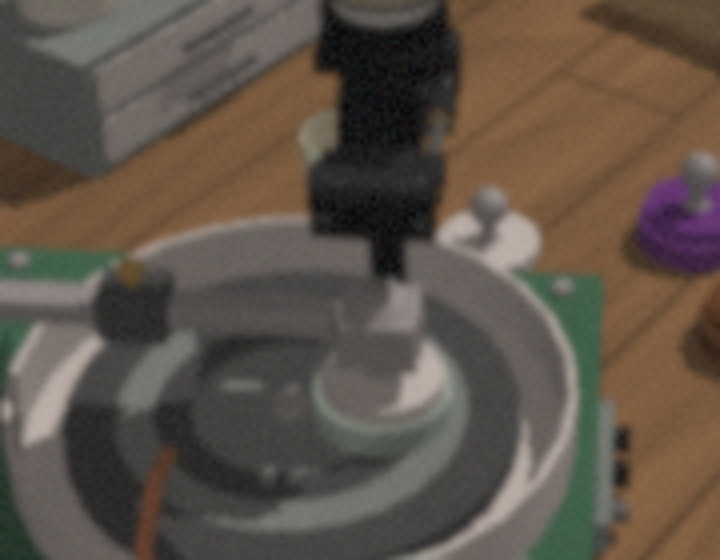

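The bar sits between the fingers at (283,270), about midway between the pads at (235,300) and (340,300). Nothing is touching. Closing.

Request:
arm_command:
  claw: [25,10,0,0,0,0,0,0]
  travel:
    - [0,0,0]
    - [0,0,0]
    - [0,0,0]
    - [0,0,0]
    - [0,0,0]
    - [0,0,0]
    - [0,0,0]
    - [0,0,0]
  yaw: [0,0,0,0,0,0,0,0]

```text
time_s: 3.32
position: [0.5602, 0.016, 0.1668]
orientation: [0.963, 0.27, -0.0, -0.0]
wrist_force: [-2.1, 1.6, 2.5]
gripper_width: 0.135
```

Gripped (11.7 mm opening). Drawing the latch 20 mm along the coupler's -y: (+10.4, -17.1).

Request:
arm_command:
  claw: [0,0,0,0,0,0,0,0]
  travel:
    - [1.5,-2.5,0]
    - [3,-5,0]
    - [4.5,-7.5,0]
    - [6,-10,0]
    - [7.5,-12.5,0]
    - [9,-15,0]
    - [10.4,-17.1,0]
    - [10.4,-17.1,0]
  yaw: [0,0,0,0,0,0,0,0]

```text
time_s: 3.98
position: [0.5695, 0.0008, 0.1666]
orientation: [0.963, 0.271, -0.001, -0.002]
wrist_force: [-5.9, 7.5, 5.6]
gripper_width: 0.137
```

Request:
arm_command:
  claw: [0,0]
  travel:
    - [0,0,0]
    - [0,0,0]
  yaw: [0,0]

```text
time_s: 4.15
position: [0.5692, 0.0014, 0.1666]
orientation: [0.963, 0.271, -0.001, -0.002]
wrist_force: [-6.8, 7.6, 5.7]
gripper_width: 0.138
```

Run:
```python
from h import *
d=grab('wrist'); s=d['state']; print(s['position'],s['gripper_width'],s['time_s'],s['wrist_force'],s['ft_torque'])
save('w3',d['img'])
d=grab('side'); save('sd3',cv2.resize(d['img'][130:270,160:340],None,fx=4,fy=4,interpolation=cv2.INTER_CUBIC))
```

```text
[0.56918343 0.00136365 0.16659643] 0.13751995980539225 4.15 [-6.78502406  7.5588884   5.72555373] [ 1.50616683  1.24022974 -0.03456764]
```

View pics/w3.png

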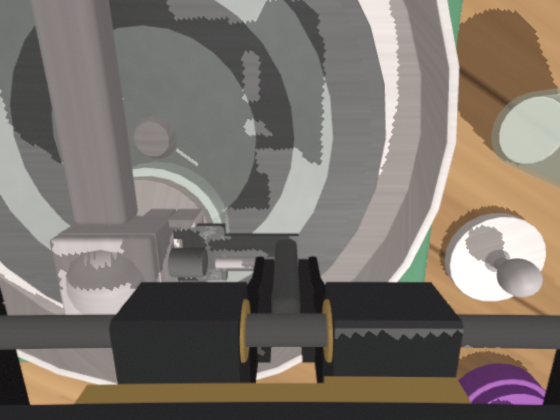

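View pics/sd3.png

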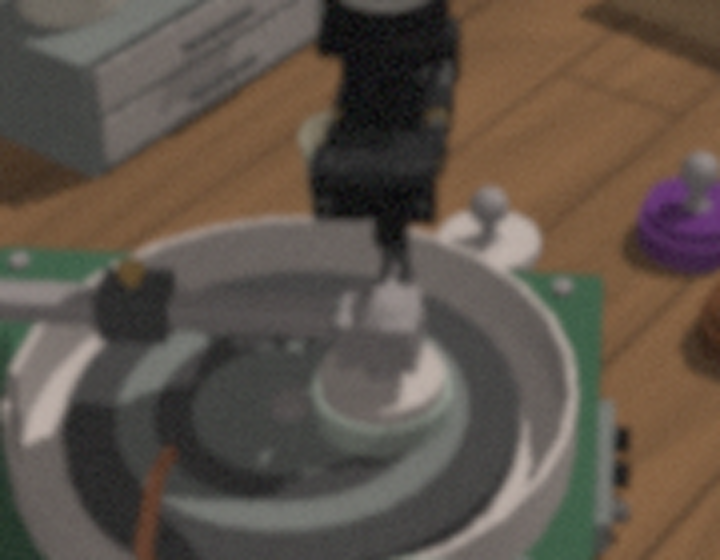

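The latch is out about 17 mm with the arm still down (TCP moved 17.2 mm, pull about 10 N). The arm gives a little, so I'll draw 4 mm more to reach about 21.

Request:
arm_command:
  claw: [0,0,0,0,0]
  travel:
    - [1,-1.7,0]
    - [2.2,-3.6,0]
    - [2.2,-3.6,0]
    - [2.2,-3.6,0]
    - [2.2,-3.6,0]
  yaw: [0,0,0,0,0]

```text
time_s: 4.67
position: [0.5711, -0.0017, 0.1666]
orientation: [0.963, 0.271, -0.001, -0.002]
wrist_force: [-6.8, 8.5, 6.0]
gripper_width: 0.134
```

Run:
```python
from h import *
d=grab('wrist'); s=d['state']; print(s['position'],s['gripper_width'],s['time_s'],s['wrist_force'],s['ft_torque'])
c=d['img'][190:330,20:360]; save('w4',cv2.resize(c,None,fx=2.3,fy=2.3,interpolation=cv2.INTER_CUBIC))
W=cloud(d)
for uv in [(285,245),(285,255),(285,265)]: print(uv,W[uv[1],uv[0]])
dp=np.array(s['position'])[:2]-[.5602,.0160]; print(dp@[.5206,-.8538]*1000,dp@[.8538,.5206]*1000)
# planned arc
for t in np.linspace(0,.34,12):
    dx=-.28*np.cos(t)+.036*np.sin(t)+.28; dz=.28*np.sin(t)+.036*np.cos(t)-.036
    print(round(t,3),np.round([dx*.8538e3,dx*.5206e3,dz*1e3,280*np.sin(t)],1))
```

```text
[ 0.57108176 -0.00174976  0.16657222] 0.13402319015722564 4.6667 [-6.80818623  8.49844764  5.97598767] [ 1.64432335  1.40237234 -0.08666665]
(285, 245) [0.57846695 0.00328623 0.12092733]
(285, 255) [0.57833856 0.00308827 0.13354321]
(285, 265) [0.5786571  0.0031676  0.14575194]
20.819794365470443 0.05032179461869555
0.0 [0. 0. 0. 0.]
0.031 [1.1 0.6 8.6 8.7]
0.062 [ 2.4  1.4 17.2 17.3]
0.093 [ 3.9  2.4 25.8 25.9]
0.124 [ 5.6  3.4 34.3 34.5]
0.155 [ 7.6  4.6 42.7 43.1]
0.185 [ 9.8  6.  51.  51.6]
0.216 [12.2  7.4 59.3 60.1]
0.247 [14.8  9.  67.4 68.5]
0.278 [17.6 10.8 75.5 76.9]
0.309 [20.7 12.6 83.5 85.2]
0.34 [23.9 14.6 91.3 93.4]
```

View pics/w4.png

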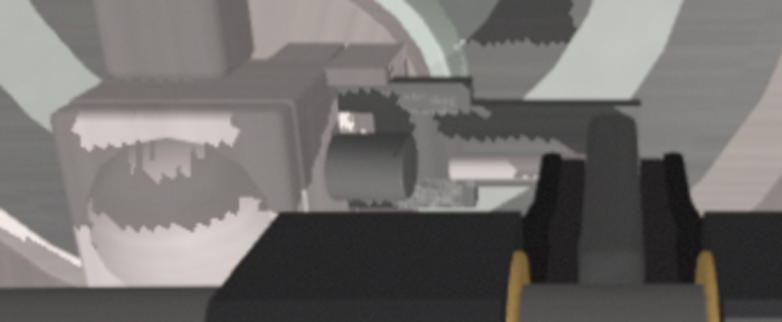

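20.8 mm drawn, and the bar is upright and centred in the pads. Now I'll start the lift along the hinge arc and check the holder partway.

Request:
arm_command:
  claw: [0,0,0,0,0,0,0,0]
  travel:
    - [0.2,0.1,2]
    - [0.5,0.3,4]
    - [0.8,0.5,7]
    - [1.3,0.7,10]
    - [1.8,1.1,13.5]
    - [2.4,1.4,17.2]
    - [2.4,1.4,17.2]
    - [2.4,1.4,17.2]
  yaw: [0,0,0,0,0,0,0,0]

```text
time_s: 5.38
position: [0.5721, -0.0002, 0.1816]
orientation: [0.962, 0.271, -0.003, -0.003]
wrist_force: [-5.0, 8.9, -5.1]
gripper_width: 0.133
```

Run:
```python
from h import *
d=grab('wrist'); s=d['state']; print(s['position'],s['gripper_width'],s['time_s'],s['wrist_force'],s['ft_torque'])
save('w5',d['img'])
dp=np.array(s['position'])[:2]-[.5602,.0160]; print(dp@[.5206,-.8538]*1000,dp@[.8538,.5206]*1000)
d=grab('side'); save('sd5',cv2.resize(d['img'][130:270,160:340],None,fx=4,fy=4,interpolation=cv2.INTER_CUBIC))
```

```text
[ 5.72120629e-01 -2.24194528e-04  1.81563762e-01] 0.13278390149870575 5.3833 [-4.95714742  8.88353582 -5.0996925 ] [ 1.64533498  1.06267096 -0.11045376]
20.058096765617794 1.7315174013188155
```

View pics/sd5.png

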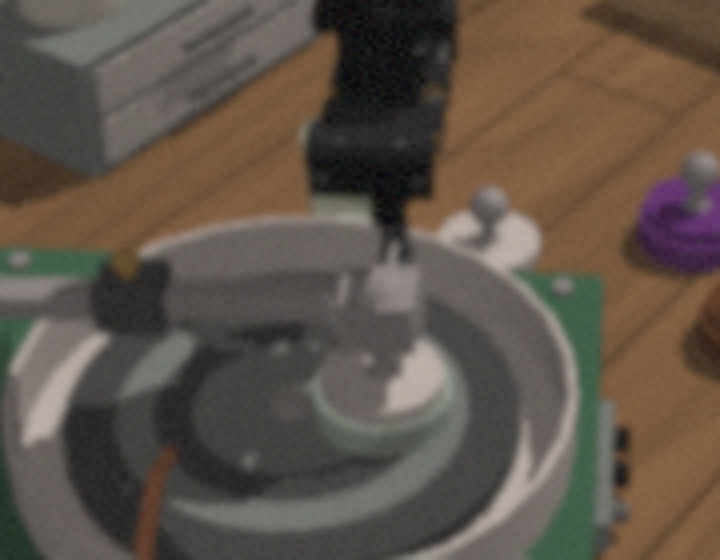

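View pics/w5.png

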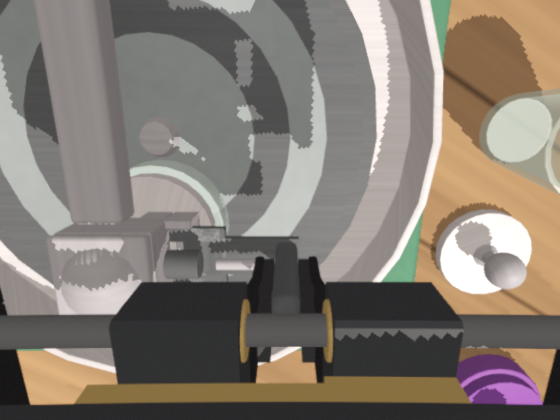

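The coupler is about 15 mm up while the holder's glass is still at the same spot (crop (385,400)), and the load is only about 5 N. Continuing the lift.

Request:
arm_command:
  claw: [0,0,0,0,0,0,0,0]
  travel:
    - [0.7,0.5,4]
    - [1.5,1.0,9]
    - [2.4,1.5,14]
    - [3.4,2.1,19]
    - [4.5,2.8,24]
    - [5.7,3.5,29]
    - [7.4,4.6,34]
    - [7.4,4.6,34]
  yaw: [0,0,0,0,0,0,0,0]

```text
time_s: 6.15
position: [0.5786, 0.0036, 0.2157]
orientation: [0.962, 0.271, -0.005, -0.003]
wrist_force: [-8.4, 7.2, -4.3]
gripper_width: 0.136
```

Request:
arm_command:
  claw: [0,0,0,0,0,0,0,0]
  travel:
    - [1.4,0.8,5]
    - [2.9,1.7,10]
    - [4.5,2.7,15]
    - [6.2,3.8,20]
    - [8,4.9,25]
    - [9.9,6,30]
    - [11.9,7.2,35]
    - [14,8.6,40]
  yaw: [0,0,0,0,0,0,0,0]

```text
time_s: 6.82
position: [0.5914, 0.0113, 0.2547]
orientation: [0.963, 0.271, -0.007, -0.003]
wrist_force: [-10.2, 5.3, -2.6]
gripper_width: 0.137
```

Request:
arm_command:
  claw: [0,0,0,0]
  travel:
    - [0.5,0.3,2]
    - [0.5,0.3,2]
    - [0.5,0.3,2]
    - [0.5,0.3,2]
  yaw: [0,0,0,0]

```text
time_s: 7.15
position: [0.5923, 0.0118, 0.2569]
orientation: [0.962, 0.271, -0.006, -0.003]
wrist_force: [-10.4, 5.9, -2.4]
gripper_width: 0.137
```

Run:
```python
from h import *
d=grab('wrist'); s=d['state']; print(s['position'],s['gripper_width'],s['time_s'],s['wrist_force'],s['ft_torque'])
save('w6',d['img']); W=cloud(d)
for uv in [(285,245),(285,255)]: print(uv,W[uv[1],uv[0]])
dp=np.array(s['position'])[:2]-[.5602,.0160]; print(dp@[.5206,-.8538]*1000,dp@[.8538,.5206]*1000)
d=grab('side'); save('sd6',cv2.resize(d['img'][130:270,160:340],None,fx=4,fy=4,interpolation=cv2.INTER_CUBIC))
Ws=cloud(d); x,y,z=Ws[...,0],Ws[...,1],Ws[...,2]
def uv_(x,y): return (x-.523)*.8538+(y-.0724)*.5206, -(x-.523)*.5206+(y-.0724)*.8538
u,v=uv_(x,y); m=(abs(v)<.03)&(u>-.05)&(u<.3)&(z>.13)&(z<.32)
for lo in np.arange(-.02,.26,.02):
    k=m&(u>=lo)&(u<lo+.02)
    if k.sum()>5: print('side',round(lo+.01,2),np.nanpercentile(z[k],[50,97]).round(4))
d=grab('scene'); save('sc6',d['img'])
```

```text
[0.59227157 0.01183244 0.25691616] 0.1369787799124949 7.15 [-10.35085361   5.86335387  -2.44591296] [ 1.07043046  2.18024058 -0.00744358]
(285, 245) [ 0.54368173 -0.01527073  0.06227053]
(285, 255) [ 0.53441195 -0.0209431   0.06209963]
20.254723333301058 25.213077225743227
side -0.01 [0.2224 0.3156]
side 0.01 [0.2433 0.3167]
side 0.03 [0.2402 0.3182]
side 0.05 [0.2322 0.3178]
side 0.07 [0.2201 0.3161]
side 0.09 [0.2111 0.2179]
side 0.11 [0.2034 0.2092]
side 0.13 [0.1973 0.2029]
side 0.15 [0.1931 0.2025]
side 0.17 [0.1939 0.2109]
side 0.19 [0.1872 0.2086]
side 0.21 [0.1702 0.1752]
side 0.23 [0.1625 0.1694]
side 0.25 [0.1537 0.163 ]
side 0.27 [0.1458 0.1552]
```

View pics/sd6.png

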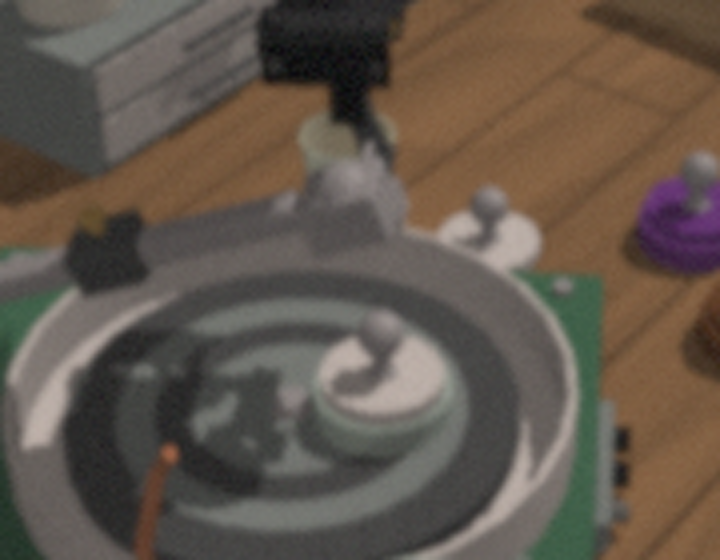

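View pics/w6.png

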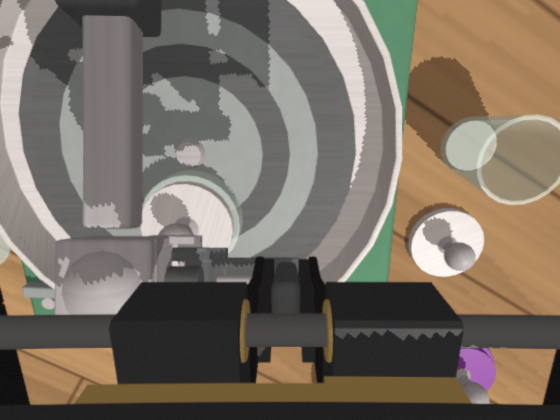

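View pics/sc6.png

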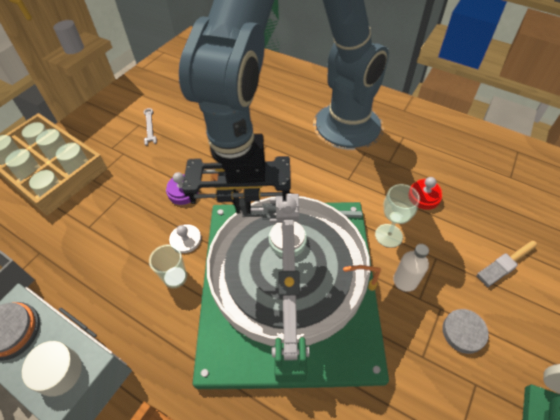

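The side view shows the ball bare and upright on its holder at crop (380,330), with the glass where it was. The arm is up at a slope of about 0.33 rad, which puts the socket at about 0.217 m. I'll let it stand a moment and check for slip before handing in.

Request:
arm_command:
  claw: [0,0,0,0,0,0,0,0]
  travel:
    - [0,0,0]
    - [0,0,0]
    - [0,0,0]
    - [0,0,0]
    - [0,0,0]
    - [0,0,0]
    - [0,0,0]
    - [0,0,0]
  yaw: [0,0,0,0,0,0,0,0]

```text
time_s: 7.97
position: [0.5923, 0.0118, 0.2569]
orientation: [0.962, 0.271, -0.006, -0.003]
wrist_force: [-9.6, 6.8, -1.5]
gripper_width: 0.138
```

Run:
```python
from h import *
def ball(d):
    W=cloud(d);x,y,z=W[...,0],W[...,1],W[...,2]
    m=(np.hypot(x-.523,y-.0724)<.05)&(z>.115)&(z<.15); return W[m].mean(0),m.sum(), z[m].max()
print(ball(load('side')))
d0=load('side')
d=grab('side'); print(ball(d)); s=d['state']; print(s['position'],s['wrist_force'],s['gripper_width'],s['time_s'],np.abs(s['qd']).max())
W=cloud(d);x,y,z=W[...,0],W[...,1],W[...,2]
u=(x-.523)*.8538+(y-.0724)*.5206; v=-(x-.523)*.5206+(y-.0724)*.8538
for a in (.09,.11,.13,.21,.23,.25):
    k=(abs(v)<.03)&(abs(u-a)<.01)&(z>.13)&(z<.26); print(a,np.nanpercentile(z[k],[50,97]).round(4))
# holder outline: first vs now
print(np.abs(d['img'].astype(int)-d0['img']).mean())
```

```text
(array([0.52004924, 0.07806774, 0.13346369]), np.int64(111), np.float64(0.14359341269211567))
(array([0.51987179, 0.07828402, 0.13368795]), np.int64(111), np.float64(0.1453335789137069))
[0.59226656 0.01183101 0.25692439] [-9.64217696  6.84572003 -1.5174556 ] 0.1376691642481961 7.9667 0.0009930644107027688
0.09 [0.2103 0.2184]
0.11 [0.2042 0.2112]
0.13 [0.1967 0.2037]
0.21 [0.1696 0.1766]
0.23 [0.1626 0.1689]
0.25 [0.1549 0.1618]
1.9875028344671202
```

Stable with no slip, and the ball is where the socket sat. Handing in.

Run:
```python
from h import *
print(arm.hand_in()); s=arm.get_state(); print(s['position'],s['gripper_width'],s['time_s'])
```

```text
the job is handed in; nothing more can be done
None
the job is handed in; nothing more can be done
```

The overarm's coupler is off the ball and held up by the gripper, and the job is handed in. I gripped the latch handle across its 12 mm, drew it about 21 mm sideways with the arm still down, then lifted along the hinge arc.

Last checks, at about 8 s of the 38 s allowed:
- **Arm height:** the beam slopes at about 0.33 rad, which puts the socket at about 0.217 m. That is about 91 mm above where it sat.
- **Grip:** the opening stayed at about 12 mm and the tool did not move over 0.8 s of standing, so there was no slip.
- **Holder:** its ball measured where the socket had been, and in the pictures it stands upright on the lap with its glass.
- **Other things on the bench:** the last scene picture showed the tumbler, goblet, bottle and spare holder standing where they were. I did not measure their positions, and I did not check the abrasive stick.

No check failed or disagreed. The 20 mm draw I commanded gave only about 17 mm because the arm yields a little, so I drew about 4 mm more before lifting.

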